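Return the setting-up kit to its shadow tiles

TASK

The clamping kit lies about on the near left part of the bench: put the steel packing block, the wooden wedge, the open-ended spanner and the big nut back on the row of black tiles at the middle of the bench, each lying flat on the tile that bears its own outline, centred on the outline and, for the three long ones, lined up with it (either way round). Let go of all of them, and leave the standing battery upright where it is.

Things in the scene. Friction and masses are not known exactly. Their poses are not given: they have to be found in the camera images.
- packing_block: Grey ground steel packing block, a plain rectangular bar 45 x 90 x 20 mm high, about 0.6 kg. Origin at the centre of its underside; y along its 90 mm length, x across its 45 mm width, z up. Lies flat on the worktop left of the middle (x 0.38 to 0.66, y 0.15 to 0.45), in a place swapped with the other three.
- wedge: Brown hardwood wedge, a flat bar with round ends, 36 x 120 x 17 mm high, about 0.24 kg. Origin at the centre of its underside; y along its length, x across its 36 mm width, z up. Lies flat on the worktop left of the middle (x 0.38 to 0.66, y 0.15 to 0.45), in a place swapped with the other three.
- spanner: Steel open-ended spanner, 187 mm long, 8 mm thick, heads about 33 mm wide; straight shank 10 mm wide, from 1 to 7 mm above its underside. Origin at the middle of its length on its underside; y along its length, x across the shank, z up. About 0.13 kg; balances near its origin. Lies flat on the worktop left of the middle (x 0.38 to 0.66, y 0.15 to 0.45), in a place swapped with the other three.
- nut: Grey steel hexagon nut, 30 mm across flats (two flats look along +x and -x), 34 mm across corners (along y), 16 mm high, about 0.11 kg. Origin at the centre of its underside, z up. Lies flat on the worktop left of the middle (x 0.38 to 0.66, y 0.15 to 0.45), in a place swapped with the other three. Turned any way; its turn on the tile does not matter.
- block_tile: Tile for the packing block. Plywood with a black rubber top, 70 x 115 mm, 8 mm thick, fixed to the worktop in the row of tiles ahead of the robot (x about 0.67, y -0.24 to 0.14), long side within 0.2 rad of the world x axis; places of the tiles are swapped. Light grey outline on top: a plain rectangle 53 x 98 mm. Origin at the centre of its underside, under the outline's centre; y along the long side; z up.
- wedge_tile: Tile for the wedge. Plywood with a black rubber top, 60 x 145 mm, 8 mm thick, fixed to the worktop in the row of tiles ahead of the robot (x about 0.67, y -0.24 to 0.14), long side within 0.2 rad of the world x axis; places of the tiles are swapped. Light grey outline on top: a bar with round ends, 44 x 128 mm. Origin at the centre of its underside, under the outline's centre; y along the long side; z up.
- spanner_tile: Tile for the spanner. Plywood with a black rubber top, 60 x 215 mm, 8 mm thick, fixed to the worktop in the row of tiles ahead of the robot (x about 0.67, y -0.24 to 0.14), long side within 0.2 rad of the world x axis; places of the tiles are swapped. Light grey outline on top: spanner, a strip with a round notched head at each end, 198 x 40 mm. Origin at the centre of its underside, under the outline's centre; y along the long side; z up.
- nut_tile: Tile for the nut. Plywood with a black rubber top, 65 x 65 mm, 8 mm thick, fixed to the worktop in the row of tiles ahead of the robot (x about 0.67, y -0.24 to 0.14), long side within 0.2 rad of the world x axis; places of the tiles are swapped. Light grey outline on top: a hexagon 36 mm across flats. Origin at the centre of its underside, under the outline's centre; x and y along its sides; z up.
- dry_cell: Battery (D size), a loose cylinder 33 mm in diameter and 62 mm high, standing upright on the worktop at the robot's left, beside the things (near x = 0.38, y = 0.44). Origin at the centre of its underside, z up. A bystander: it must stay standing where it is.
There are look-alikes about, which are no part of the job. Leave any red or turquoise look-alike of the packing_block alone.

How it is judged:
By the outcome, as a careful person would: the job done as asked, in the order asked, and still so for the second after the job is handed in, with the robot touching nothing.
It also fails if it takes over 109 s, if anything falls off the work surface, if the arm or the gripper's body presses on something with over 40 N, if the wrist force passes 120 N, or if a joint passes its speed limit or range.

ROBOT

A 6-joint arm with a two-finger parallel gripper is mounted at the origin on a cart in front of the work surface, level with it; the furniture and walls round the work are solid. World frame = base frame: x ahead of the robot, y to its left, z up, the work surface at z = 0. Lengths are in mm, angles in rad, forces in N, time in s.
With the tool pointing down it reaches from about 350 to 975 mm from the base axis. Payload 7.1 kg.
Tool frame: the origin (TCP) lies on the front face of the gripper's body, between the roots of the fingers; the fingertips stand 80 mm ahead of it and the grasp point (between the pads) lies 61 mm ahead of it (env.tips_ahead is the distance from the TCP to the fingertips, in mm); z points along the fingers, y is the line along which they close (so a half turn about z gives the same grasp; the last joint's range is limited). The gripper opens to 88 mm and grips with 3 to 60 N. Pads are 20 mm wide; open, the fingers measure 115 mm over their backs; the gripper's body (75 mm by 178 mm) begins 61 mm behind the grasp point.
Start: joints at [-1.251, 0.423, 1.63, -0, 1.089, -0.019], TCP at [207.739, -589.449, 302.675] pointing down, gripper open.
Joint ranges: [-3, 3], [-0.9, 2.11], [0.09, 2.58], [-1.31, 4.45], [0.11, 2.69], [-2.54, 2.54]. Speed limits (rad/s): [2.39, 2.39, 3.01, 3.14, 3.14, 3.14].

INTERFACE

Orientations are given as a unit quaternion [x, y, z, w].
In Python, from station import env, set_gripper, viewer, workorder gives the robot as it stands. Calls block until the motion is done:
- env.reach(position, orientation): joint-space move of the TCP to a pose.
- env.move_l(position, rot=None, rate=150, f_stop=None): straight line of the TCP; rot=None keeps the orientation; rate is the mean speed in mm/s. With f_stop (N) it stops when the force on the tool has changed by that much, and returns True; else False.
- env.move_joints(angles): joint-space move.
- set_gripper(opening): finger opening in mm; the grip force is fixed at half the most; returns when the fingers have stopped.
- env.hold(seconds).
- env.ik(position, orientation): joint angles nearest the present ones, or None.
- env.read_state(): the state.
- viewer.camera(name): name is "side" or "top" or "wrist"; returns the picture (400x640x3 uint8, blue, green, red); there is no depth.
- viewer.camera_params(name): a dict with "fx", "fy", "cx", "cy" (pixels), "pose" (4x4, takes a point from camera to world coordinates); the wrist camera has in their place "tool_from_camera" (4x4, takes a point from camera to tool coordinates, whose origin is the TCP and whose axes are the flange's). Camera axes: x right, y up, looking along -z (the intrinsics and any distortion apply to the point x, -y, -z); pixel columns grow to the right and rows downward; lengths in mm; the calibration is good to about 2 mm. The wrist camera is an equidistant fisheye: a pixel r from the principal point sees the ray r / f radians off the axis. A picture is of the moment at which its call begins: read the wrist's pose just before it. camera_params takes no time and is no camera call.
A pose or a line that the arm cannot do raises env.IKError and nothing moves.
- workorder.sign_off(): hands the job in; it is judged then, once.
The state is a dict: "time_s": time; "qpos": joint angles; "dq": joint speeds; "tau": joint torques, N m; "tool_pos": TCP position; "orientation": TCP orientation; "force": force on the tool from outside, world axes, zero at the start; "wrist_torque": the same for the moment, N m; "width": finger opening in mm; "grip_force": force on a finger pad.
Only numpy, scipy, OpenCV 4.12 (cv2) and the standard library are available. Lean on these libraries where they do the work, as an engineer would, in place of code of your own. Each camera call takes 0.05 s, during which the arm holds its last target. There are 200 camera calls.

## Working session

There is one attempt and no reset: what is moved stays moved. The work goes in short steps, each a Python script; the robot and the scene stay as the last script left them, time stands still between calls to the robot, and variables do not carry over. Pictures are saved under pics/ and viewed, at most 14 in all, crops included, and the job is handed in when it is done.

```bash
ls; mkdir -p pics; python3 - <<'E'
from station import env, viewer
import cv2
for n in ("top","side"):
    cv2.imwrite(f"pics/{n}0.png",viewer.camera(n)); p=viewer.camera_params(n); print(n,p)
print(viewer.camera_params("wrist")); s=env.read_state(); print(s["time_s"],s["tool_pos"],s["orientation"],s["width"])
E
```

```text
pics
top {'fx': 477.3782211288311, 'fy': 477.3782211288311, 'cx': 316.3359526441505, 'cy': 193.94753994564346, 'pose': array([[-2.69585741e-01,  9.39083827e-01, -2.13178549e-01,
         1.29695181e+02],
       [-9.62967036e-01, -2.63870226e-01,  5.53804336e-02,
         3.54110603e+02],
       [-4.24460233e-03,  2.20213691e-01,  9.75442420e-01,
         1.81813300e+03],
       [ 0.00000000e+00,  0.00000000e+00,  0.00000000e+00,
         1.00000000e+00]])}
side {'fx': 408.2234615185181, 'fy': 408.2234615185181, 'cx': 315.0158573878238, 'cy': 195.95966568574784, 'pose': array([[-9.66530657e-01,  7.51818506e-02, -2.45287950e-01,
         1.96408571e+02],
       [-2.55921001e-01, -3.49514745e-01,  9.01301217e-01,
         1.40650518e+03],
       [-1.79702621e-02,  9.33909595e-01,  3.57057331e-01,
         5.14830865e+02],
       [ 0.00000000e+00,  0.00000000e+00,  0.00000000e+00,
         1.00000000e+00]])}
{'fx': 309.70691628693146, 'fy': 309.70691628693146, 'cx': 318.716136466205, 'cy': 196.48904198587053, 'tool_from_camera': array([[ 9.66363702e-04,  9.66914833e-01,  2.55097572e-01,
         7.02603373e+01],
       [ 9.99998714e-01, -6.07979960e-04, -1.48373665e-03,
        -6.67019221e-01],
       [-1.27955276e-03,  2.55098678e-01, -9.66914178e-01,
        -8.24871425e+01],
       [ 0.00000000e+00,  0.00000000e+00,  0.00000000e+00,
         1.00000000e+00]])}
0.1 [ 207.63639655 -589.08895978  301.9749434 ] [ 9.85685108e-01  1.68595359e-01 -1.00281235e-04 -6.79972027e-04] 87.85151814934297
```

View pics/top0.png

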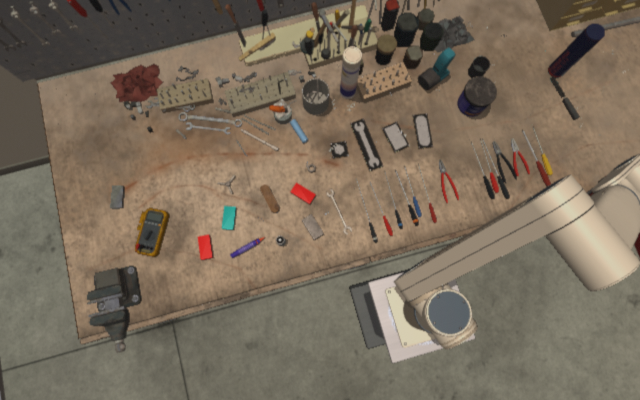

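View pics/side0.png

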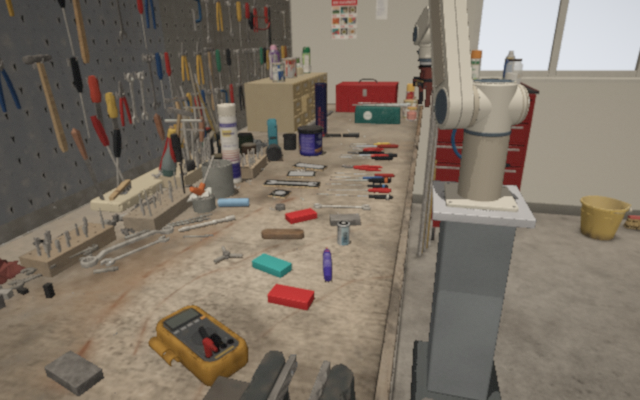

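The tiles are at about (340,149), (367,145), (396,137) and (422,131) in the top view. The wedge is at (270,199), the block at (312,226), the spanner at (340,212), the nut at (311,168) and the battery at (281,240). The grey block at (118,196) is outside the stated zone, so I'll leave it. Next I'll take wrist views from two places for each group.

```bash
cat > h.py <<'E'
import numpy as np, cv2, pickle
from scipy.spatial.transform import Rotation as R
from station import env, viewer, set_gripper, workorder
def quat(yaw): return (R.from_euler('z',yaw)*R.from_euler('x',np.pi)).as_quat()
def snap(name):
    s=env.read_state(); im=viewer.camera("wrist"); T=np.eye(4)
    T[:3,:3]=R.from_quat(s["orientation"]).as_matrix(); T[:3,3]=s["tool_pos"]
    p=viewer.camera_params("wrist"); T=T@p["tool_from_camera"]
    d=dict(im=im,T=T,f=p["fx"],c=(p["cx"],p["cy"])); pickle.dump(d,open(f"pics/{name}.pkl","wb")); return d
def load(name): return pickle.load(open(f"pics/{name}.pkl","rb"))
def proj(d,P):
    q=(np.asarray(P,float)-d["T"][:3,3])@d["T"][:3,:3]; x,y,z=q[...,0],-q[...,1],-q[...,2]
    r=np.hypot(x,y); k=d["f"]*np.arctan2(r,z)/np.maximum(r,1e-9)
    return np.stack([d["c"][0]+k*x,d["c"][1]+k*y],-1)
# top-down map: rows: x falls downward (x1 at top), columns: y falls to the right (y1 at left); s px/mm
def rect(d,x0,x1,y0,y1,z,s):
    X,Y=np.meshgrid(np.arange(x1,x0,-1/s),np.arange(y1,y0,-1/s),indexing='ij')
    m=proj(d,np.stack([X,Y,np.full_like(X,z)],-1)).astype(np.float32)
    return cv2.remap(d["im"],m[...,0],m[...,1],cv2.INTER_LINEAR)
E
python3 - <<'E'
from h import *
for n,p in (("t1",(670,-110,330)),("t2",(670,20,330)),("o1",(520,230,330)),("o2",(520,350,330))):
    env.reach(p,quat(0)); env.hold(.3); snap(n)
print(env.read_state()["time_s"],env.read_state()["qpos"])
f=lambda n,*a:rect(load(n),*a)
cv2.imwrite("pics/T.png",np.hstack([f(n,550,790,-250,150,8,1) for n in("t1","t2")]))
cv2.imwrite("pics/O.png",np.hstack([f(n,350,690,130,480,0,1.14) for n in("o1","o2")]))
E
```

```text
6.0167 [ 5.72081089e-01  3.96611923e-01  1.60261531e+00 -6.40178112e-06
  1.14223589e+00  2.14416701e+00]
```

View pics/T.png

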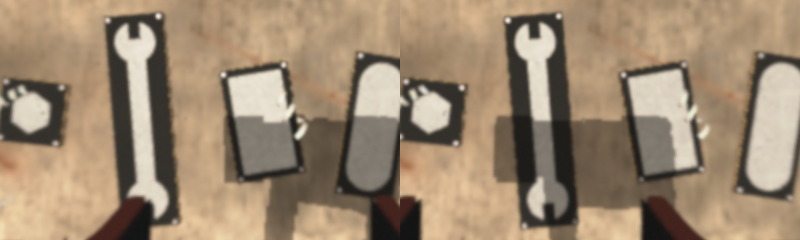

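View pics/O.png

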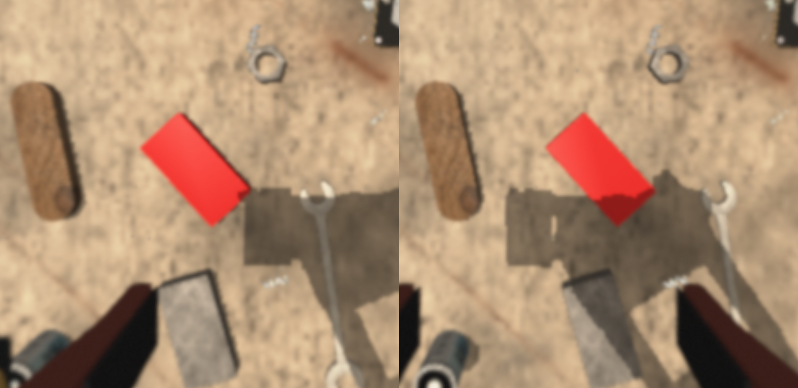

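The tile maps show, left to right: the nut tile at about (678,117), the spanner tile (670,8), the block tile (668,-112) and the wedge tile (665,-225), with some small light litter by two of them. The object maps show the wedge at about (557,440), the nut (634,246), the block (403,306), the spanner near (445,190) and the battery (383,441). Next come closer paired views, with a contour fit of x, y, yaw and z over both views of each pair.

```bash
python3 - <<'E'
from h import *
V=dict(G1=(690,280,190),G2=(690,215,190),A1=(735,150,190),A2=(735,85,190),S1=(735,40,200),S2=(735,-30,200),B1=(735,-80,190),B2=(735,-145,190),C1=(735,-195,190),C2=(735,-255,190),
 P1=(480,340,200),P2=(480,270,200),Q1=(500,220,210),Q2=(500,140,210),W1=(630,400,190),W2=(610,470,190))
order="C2 C1 B2 B1 S2 S1 A2 A1 G2 G1 W1 W2 P1 P2 Q1 Q2".split()
for n in order:
    try: env.reach(V[n],quat(np.pi)); env.hold(.1); snap(n)
    except env.IKError as e: print(n,e)
print(env.read_state()["time_s"],env.read_state()["qpos"])
p=lambda n,x,y,z,hx,hy,s:rect(load(n),x-hx,x+hx,y-hy,y+hy,z,s)
row=lambda L:np.hstack(L)
a=row([p(n,670,y,8,115,50,1.7) for n,y in(("A1",117),("A2",117),("S1",8),("S2",8))])
b=row([p(n,667,y,8,85,50,1.7) for n,y in(("B1",-112),("B2",-112),("C1",-225),("C2",-225))])
cv2.imwrite("pics/T2.png",np.vstack([a,b])[:600])
a=row([p("P1",403,306,20,60,50,2),p("P2",403,306,20,60,50,2),p("W1",557,440,17,60,45,2),p("W2",557,440,17,60,45,2)])
b=row([p("Q1",445,190,8,110,60,1.5),p("Q2",445,190,8,110,60,1.5),p("G1",634,246,16,110,60,1.5),p("G2",634,246,16,110,60,1.5)])
a=cv2.copyMakeBorder(a,0,0,0,max(0,b.shape[1]-a.shape[1]),0);b=cv2.copyMakeBorder(b,0,0,0,max(0,a.shape[1]-b.shape[1]),0)
cv2.imwrite("pics/O2.png",np.vstack([a,b]))
E
```

```text
17.875 [ 2.52009780e-01  4.04437785e-01  1.92692552e+00  2.48258561e-04
  8.09788815e-01 -1.32025065e+00]
```

View pics/T2.png

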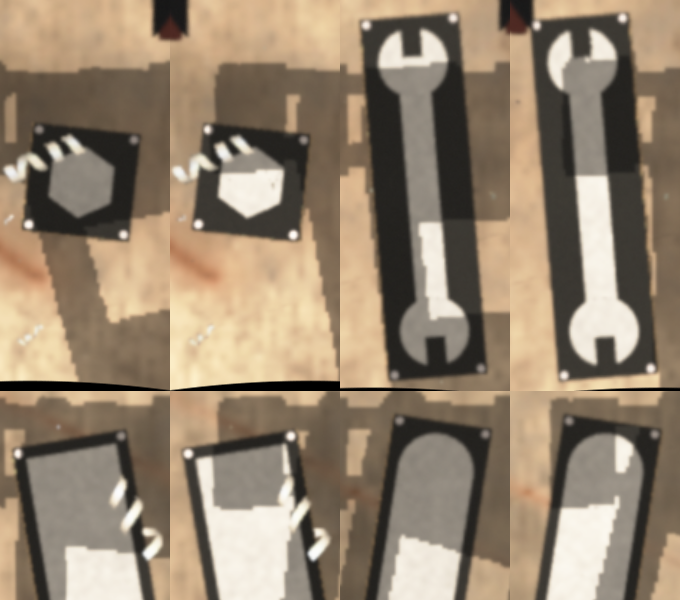

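View pics/O2.png

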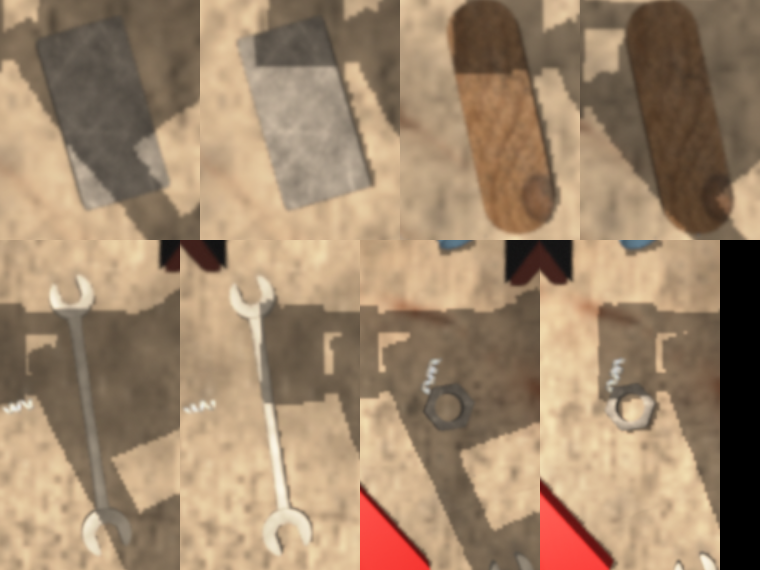

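The pictures show swarf curls on two tiles. One lies on the nut tile, overlapping the hexagon's upper left at about (692,142). The other lies on the block tile's right edge at about (680,-142). Anything set down on them wouldn't lie flat, so I'll clear them first. Another curl touches the nut's upper-left corner at (430,375). Next I'll fit all the contours.

```bash
cat > fit.py <<'E'
from h import *
from scipy.optimize import minimize
from scipy.ndimage import map_coordinates
def poly(P,step=1.0):
    P=np.array(P,float); out=[]
    for a,b in zip(P,np.roll(P,-1,0)):
        n=max(2,int(np.linalg.norm(b-a)/step)); out.append(a+(b-a)*np.linspace(0,1,n,endpoint=False)[:,None])
    return np.vstack(out)
box=lambda w,l:poly([(-w/2,-l/2),(w/2,-l/2),(w/2,l/2),(-w/2,l/2)])
def cap(w,l):
    t=np.linspace(0,np.pi,25); r=w/2
    u=np.c_[r*np.cos(t),l/2-r+r*np.sin(t)]; return poly(np.vstack([u,-u]))
def hexa(af):
    t=np.arange(6)*np.pi/3+np.pi/2; return poly(np.c_[np.cos(t),np.sin(t)]*af/3**.5)
def span(w,hl,l,hw):  # shank edges and sides of the heads
    y=np.linspace(-hl,hl,150); t=np.linspace(-.3,.9,20); r=hw/2; s=[np.c_[y*0+w/2,y],np.c_[y*0-w/2,y]]
    for k in(1,-1):
        for m in(1,-1): s.append(np.c_[m*r*np.cos(t),k*(l/2-r+r*np.sin(t))])
    return np.vstack(s)
SH=dict(nut_tile=[hexa(36),box(65,65)],spanner_tile=[span(19,55,198,40),box(60,215)],block_tile=[box(53,98),box(70,115)],wedge_tile=[cap(44,128),box(60,145)],
 packing_block=[box(45,90)],wedge=[cap(36,120)],spanner=[span(10,55,187,33)],nut=[hexa(30)])
def fit(name,views,g,zf=None,prior=0.002):
    D=[load(v) if isinstance(v,str) else v for v in views]; C=np.vstack(SH[name]); z0=g[3]
    def cost(p,sig):
        c,s=np.cos(p[2]),np.sin(p[2]); W=np.c_[C@np.array([[c,s],[-s,c]])+p[:2],np.full(len(C),p[3] if zf is None else zf)]
        t=0
        for d in D:
            G=d["G"][sig]; u=proj(d,W); ok=(u[:,0]>1)&(u[:,0]<638)&(u[:,1]>1)&(u[:,1]<398)
            t+=map_coordinates(G,[u[ok,1],u[ok,0]],order=1).sum()/len(C)
        return -t/len(D)+prior*(p[3]-z0)**2*.1
    for d in D:
        d["G"]={}
        L=np.log(cv2.cvtColor(d["im"],cv2.COLOR_BGR2GRAY).astype(np.float32)+15)
        for sig in(3,1):
            b=cv2.GaussianBlur(L,(0,0),sig); m=np.hypot(cv2.Sobel(b,-1,1,0),cv2.Sobel(b,-1,0,1)); d["G"][sig]=np.minimum(m/8,.25 if sig==1 else .12)*6
    p=np.array(g,float)
    for sig in(3,1,1):
        S=np.vstack([p,p+np.diag([4,4,.06,4])*(1 if sig==3 else .5)])
        p=minimize(cost,p,args=(sig,),method="Nelder-Mead",options=dict(initial_simplex=S,maxiter=600)).x
    return p,-cost(p,1)
E
cat > run1.py <<'E'
from fit import *
import json
d=np.deg2rad
# yaw of the long y axis from world y
J=dict(nut_tile=("A1","A2",(678,117,-.1,8)),spanner_tile=("S1","S2",(670,8,np.pi/2+.08,8)),block_tile=("B1","B2",(668,-112,np.pi/2+.17,8)),wedge_tile=("C1","C2",(665,-225,np.pi/2-.15,8)),
 packing_block=("P1","P2",(403,306,np.pi/2+.26,20)),wedge=("W1","W2",(557,440,np.pi/2+.2,17)),spanner=("Q1","Q2",(445,190,np.pi/2+.1,8)),nut=("G1","G2",(634,248,0,16)))
out={}
for n,(a,b,g) in J.items():
    p,c=fit(n,(a,b),g); q=[fit(n,(v,),(*p[:3],g[3]),zf=g[3])[0][:3] for v in(a,b)]
    out[n]=p.tolist(); print(n,p.round(3),round(c,3),"| nominal z single:",*[x.round(2) for x in q])
json.dump(out,open("poses.json","w"))
C={n:(J[n][0],out[n]) for n in J}; pan=[]
for n,(v,p) in C.items():
    v=load(v); c,s=np.cos(p[2]),np.sin(p[2]); W=np.vstack(SH[n])@np.array([[c,s],[-s,c]])+p[:2]
    im=rect(v,p[0]-110,p[0]+110,p[1]-50,p[1]+50,p[3],2)[:,:]
    for x,y in W: cv2.circle(im,(int((p[1]+50-y)*2),int((p[0]+110-x)*2)),0,(0,0,255),-1)
    pan.append(im if "span" in n else im[80:360])
L=[np.vstack([pan[0],pan[2]]),pan[1],np.vstack([pan[3],pan[4]]),pan[6]]
L=[cv2.copyMakeBorder(x,0,600-len(x),0,0,0) if len(x)<600 else x[:600] for x in L]
L[1][440:600]=pan[7][60:220]; L[3][440:600]=pan[5][60:220]
cv2.imwrite("pics/fit.png",np.hstack(L))
E
python3 run1.py
```

```text
nut_tile [ 6.78317e+02  1.19336e+02 -1.06000e-01  2.31600e+00] 0.98 | nominal z single: [ 6.7816e+02  1.1943e+02 -1.1000e-01] [ 6.7809e+02  1.1936e+02 -1.0000e-01]
spanner_tile [669.375   9.136   1.65    5.165] 1.272 | nominal z single: [669.53   9.15   1.65] [669.49   9.09   1.65]
block_tile [ 668.116 -111.791    1.739    6.711] 1.104 | nominal z single: [ 668.23 -111.87    1.74] [ 668.05 -111.75    1.74]
wedge_tile [ 663.499 -224.28     1.416    6.281] 1.097 | nominal z single: [ 663.53 -224.38    1.41] [ 663.53 -224.2     1.42]
packing_block [406.398 305.334   1.857  20.392] 0.352 | nominal z single: [406.59 305.45   1.85] [407.05 302.45   1.87]
wedge [558.84  435.397   1.779  15.569] 0.547 | nominal z single: [559.26 433.24   1.8 ] [558.69 435.8    1.79]
spanner [435.315 192.611   1.731   7.08 ] 0.273 | nominal z single: [422.36 191.12   1.7 ] [440.55 193.14   1.72]
nut [6.33063e+02 2.47496e+02 1.59000e-01 1.32900e+01] 0.37 | nominal z single: [6.3281e+02 2.4786e+02 1.3000e-01] [6.3210e+02 2.4725e+02 1.1000e-01]Traceback (most recent call last):
  File "run1.py", line 20, in <module>
    L[1][440:600]=pan[7][60:220]; L[3][440:600]=pan[5][60:220]
    ~~~~^^^^^^^^^
ValueError: could not broadcast input array from shape (160,201,3) into shape (160,200,3)
```

```bash
sed -i 's/p\[3\],2)\[:,:\]/p[3],2)[:440,:200]/' run1.py; python3 run1.py >/dev/null
```

```text
(no output)
```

View pics/fit.png

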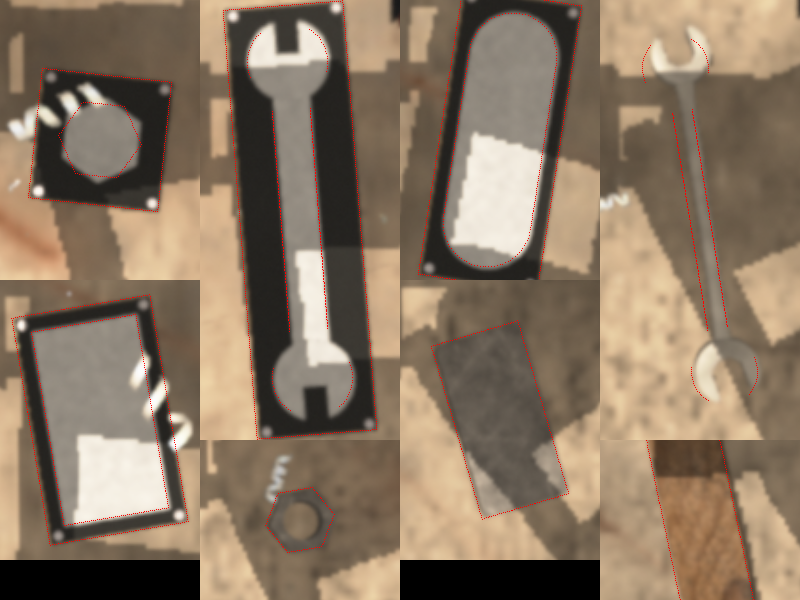

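The tile fits are good: the single views agree within 0.3 mm, and the heights come out at 5–7 mm against 8 for all but the poorly conditioned nut tile at 2.3 mm. The block, wedge and nut contours sit right. The spanner fit slid along its length, so from the overlay (head tips at rows 25 and 402) I take it at (439,191.6) with yaw 1.716. Now I'll clear the swarf.

```bash
cat >> h.py <<'E'
def over(x,y,tip,yaw): env.reach((x,y,tip+80),quat(yaw))
def line(x,y,tip,rate=200,f=None): return env.move_l((x,y,tip+80),rate=rate,f_stop=f)
def st(msg):
    s=env.read_state(); print(msg,"t",round(s["time_s"],1),"z",round(s["tool_pos"][2]-80,1),"w",round(s["width"],1),"F",np.round(s["force"],1),"g",round(s["grip_force"],1))
E
python3 - <<'E'
from h import *
for i,(x,y,yaw,d) in enumerate(((695,138,1.918,(560,110)),(677,-142,3.605,(560,80)))):
    over(x,y,70,yaw); set_gripper(40); print(line(x,y,9,120,8)); st("down")
    set_gripper(0); st("closed"); line(x,y,70); st("up")
    over(*d,60,yaw); line(*d,12); set_gripper(30); line(*d,60)
    im=viewer.camera("top"); cv2.imwrite(f"pics/top_s{i}.png",im)
over(735,0,140,np.pi); env.hold(.1); d=snap("Z1"); st("end")
cv2.imwrite("pics/Z1.png",np.vstack([rect(d,630,720,-180,170,8,2),rect(d,530,630,-180,170,0,2)]))
E
```

```text
True
down t 20.3 z 8.3 w 39.8 F [-1.1 -0.5  5.7] g 2.7
closed t 21.1 z 8.4 w 0.3 F [-0.  -0.2  6. ] g 2.6
up t 21.5 z 69.6 w 0.1 F [-0.2 -0.9  0.2] g 0.0
True
down t 26.4 z 8.3 w 39.9 F [-1.8  0.   7.2] g 3.8
closed t 27.1 z 8.4 w 0.3 F [-0.5  0.2  6. ] g 3.4
up t 27.6 z 69.7 w 0.3 F [-0.  -0.4 -1.2] g 0.0
end t 31.0 z 138.6 w 29.7 F [0.4 1.  0.4] g 0.0
```

View pics/Z1.png

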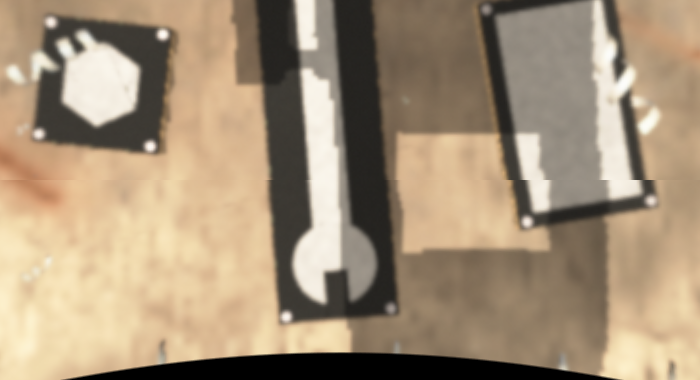

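The curls haven't moved. The fingers closed to 0 straight through them onto the tile, so they are visual only and can be ignored. The touch also confirms the tile top at z ≈ 8.3. Now the transfers.

```bash
cat > pick.py <<'E'
from h import *
import json
P=json.load(open("poses.json")); P["spanner"]=[439,191.6,1.716,8]
def carry(obj,tile,width,tip,off=np.pi/2,yawp=None):
    x,y,a=P[obj][:3]; tx,ty,b=P[tile][:3]; g=a+off
    over(x,y,50,g); set_gripper(width+18); line(x,y,tip,120,8); st(obj+" down")
    z=env.read_state()["tool_pos"][2]-80
    set_gripper(max(0,width-8)); st("grip"); line(x,y,70)
    g=b+off if yawp is None else yawp
    over(tx,ty,60,g); line(tx,ty,z+14,150); line(tx,ty,z+7,40,5); st("placed")
    set_gripper(width+16); line(tx,ty,70)
E
python3 - <<'E'
from pick import *
carry("spanner","spanner_tile",10,1.2)
carry("packing_block","block_tile",45,3)
over(735,-45,140,np.pi); env.hold(.1); d=snap("Y1"); over(735,-20,140,np.pi); env.hold(.1); snap("Y2"); st("end")
cv2.imwrite("pics/Y1.png",np.hstack([rect(d,550,790,-180,70,8,2),rect(load("Y2"),550,790,-50,70,8,2)]))
E
```

```text
spanner down t 33.1 z 0.4 w 28.0 F [-0.5 -0.3  7.7] g 3.8
grip t 33.5 z 0.4 w 10.4 F [ 0.9 -0.1  7. ] g 30.8
placed t 35.9 z 8.4 w 10.3 F [-0.7  0.2  4.5] g 32.8
packing_block down t 39.6 z 2.9 w 63.2 F [-0.5 -0.4 -0.2] g 0.0
grip t 40.0 z 3.6 w 44.6 F [ 0.  -1.4  6.9] g 30.0
placed t 43.0 z 11.4 w 44.9 F [-0.5 -0.2  4.5] g 30.0
end t 45.0 z 139.5 w 60.9 F [-0.2 -0.3  0.4] g 0.0
```

View pics/Y1.png

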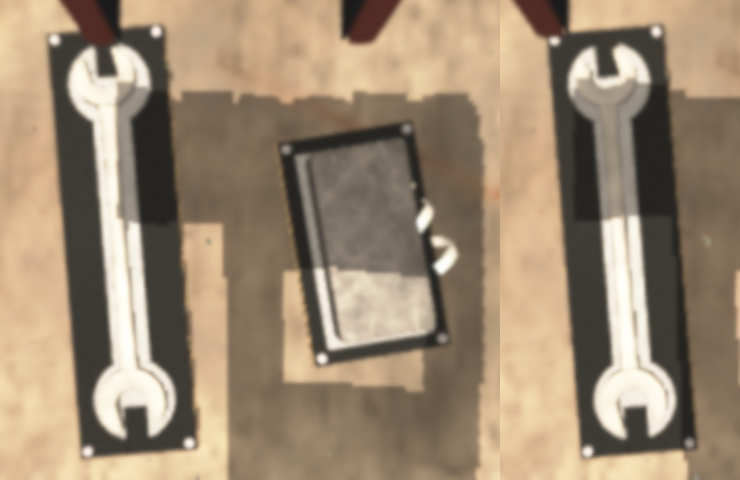

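The spanner looks centred in its outline. The block is seen with parallax, so I'll fit both at their true heights while continuing with the wedge and the nut.

```bash
python3 - <<'E'
from pick import *
carry("wedge","wedge_tile",36,3)
carry("nut","nut_tile",30,3,off=np.pi/2+2*np.pi/3,yawp=np.pi)
for n,y in (("n1",150),("s1",25),("b1",-90),("b2",-140),("w1",-200),("w2",-250)):
    over(735,y,120,np.pi); env.hold(.1); snap(n)
st("end")
from fit import fit
for o,t,v,h in (("spanner","spanner_tile",("s1","Y2"),16),("packing_block","block_tile",("b1","b2"),28),("wedge","wedge_tile",("w1","w2"),25),("nut","nut_tile",("n1",),24)):
    g=(*P[t][:3],h); r=[fit(o,vv,g,zf=h)[0][:3]-P[t][:3] for vv in [(x,) for x in v]+[v]]
    q,_=fit(t,v,(*P[t][:3],8),zf=8); c,s=np.cos(q[2]),np.sin(q[2]); print(o,"minus tile",*[x.round(2) for x in r],"tile refit",(q[:3]-P[t][:3]).round(2), "z",fit(o,v,g)[0][3].round(1))
a=[rect(load(n),560,780,y-50,y+50,h,1.7) for n,y,h in(("n1",119,24),("b1",-112,28),("b2",-112,28),("w1",-224,25))]
cv2.imwrite("pics/E.png",np.hstack(a))
E
```

```text
wedge down t 47.6 z 0.5 w 53.8 F [-1.  -1.4  5.1] g 3.1
grip t 48.0 z 0.5 w 35.4 F [-0.1  2.8  4.3] g 30.9
placed t 51.6 z 8.4 w 35.8 F [-0.3 -0.   5.9] g 33.5
nut down t 55.0 z 0.4 w 48.0 F [-1.4  0.3  7.7] g 3.3
grip t 55.5 z 0.5 w 29.7 F [ 0.4 -0.2  5.5] g 30.7
placed t 57.3 z 8.4 w 29.3 F [-0.4 -0.6  3.3] g 33.0
end t 61.6 z 119.9 w 46.2 F [ 0.3 -0.1  0. ] g 0.0
spanner minus tile [-0.58  4.59  0.  ] [-0.64  3.48  0.  ] [-0.59  4.24  0.  ] tile refit [ 0.25 -0.03  0.  ] z 12.8
packing_block minus tile [-1.27  4.34  0.  ] [-1.38  0.44  0.  ] [-1.    0.03  0.  ] tile refit [-0.08 -0.01  0.  ] z 34.6
wedge minus tile [-0.14  4.71  0.01] [-1.   -4.43 -0.01] [-0.38 -3.4  -0.  ] tile refit [-0.14 -0.02 -0.  ] z 34.2
nut minus tile [-4.1   4.16  0.07] [-4.1   4.16  0.07] tile refit [-0.04  0.07 -0.  ] z 58.4
```

View pics/E.png

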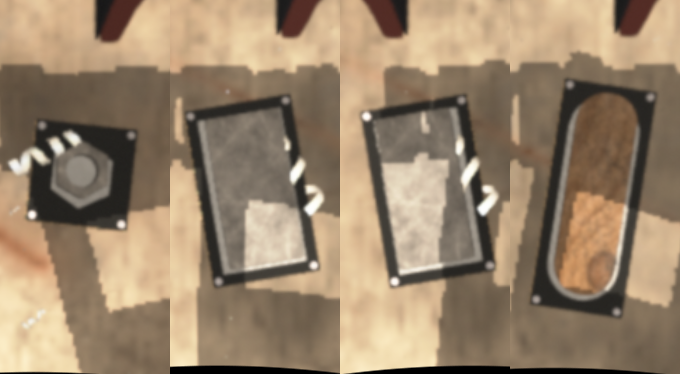

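The automatic refits catch on the outline edges instead of the objects. I'll judge by eye, drawing each ideal top contour at its true height.

```bash
python3 - <<'E'
from fit import *; import json
P=json.load(open("poses.json")); L=[]
for o,t,n,h,hx,hy in (("spanner","spanner_tile","Y2",16,100,30),("packing_block","block_tile","b2",28,60,36),("wedge","wedge_tile","w2",25,72,34),("nut","nut_tile","n1",24,28,28)):
    x,y,a=P[t][:3]; s={"spanner":3,"nut":3}.get(o,4); im=rect(load(n),x-hx,x+hx,y-hy,y+hy,h,s)
    if o=="nut": a=np.pi/2-P["nut"][2]*0
    c,q=np.cos(a),np.sin(a)
    for u,v in SH[o][0]@np.array([[c,q],[-q,c]])+(x,y): cv2.circle(im,(int((y+hy-v)*s),int((x+hx-u)*s)),0,(0,0,255),-1)
    L.append(im)
m=np.zeros((600,800,3),np.uint8)
def put(i,r,c): k=L[i][:600-r,:800-c]; m[r:r+len(k),c:c+k.shape[1]]=k
put(0,0,0); put(2,0,475); put(1,0,183); put(3,486,183)
cv2.imwrite("pics/E2.png",m)
E
```

```text
(no output)
```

View pics/E2.png

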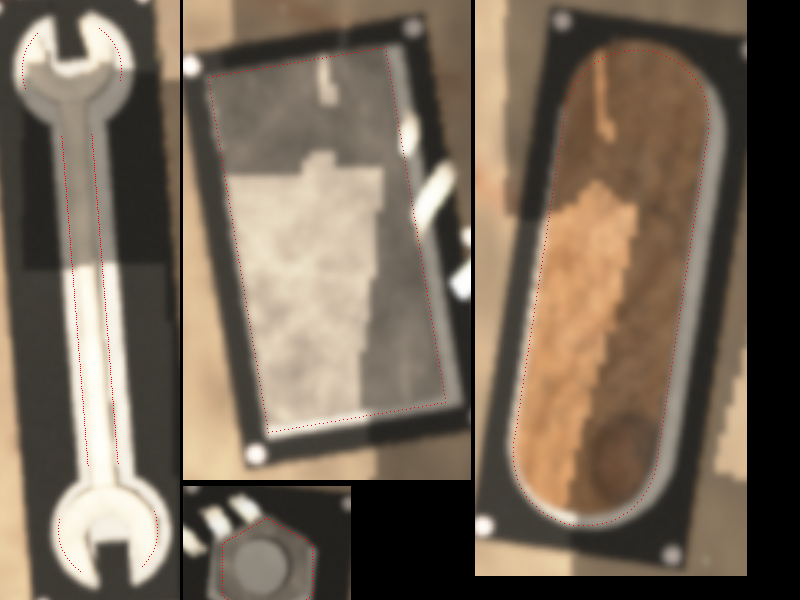

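The block and wedge match the ideal contours within about 1 mm. The nut may be about 2 mm off towards +y, and the spanner lacks contrast. I'll take views from straight above those two, with the contrast stretched.

```bash
python3 - <<'E'
from fit import *; import json
P=json.load(open("poses.json"))
over(748,9,120,np.pi); env.hold(.1); snap("sp"); over(748,119,95,np.pi); env.hold(.1); snap("nu"); st("e")
def pan(o,t,n,h,hx,hy,s,dots):
    x,y,a=P[t][:3]; im=rect(load(n),x-hx,x+hx,y-hy,y+hy,h,s)
    im=np.clip((im.astype(float)/255)**1.8*255,0,255).astype(np.uint8)
    cl=cv2.createCLAHE(4,(4,4)); im=cv2.merge([cl.apply(c) for c in cv2.split(im)])
    c,q=np.cos(a),np.sin(a); W=SH[o][0]@np.array([[c,q],[-q,c]])+(x,y)
    if dots:
        for u,v in W[::2]: cv2.circle(im,(int((y+hy-v)*s),int((x+hx-u)*s)),0,(0,0,255),-1)
    return im
m=np.zeros((600,800,3),np.uint8)
for i,dt in enumerate((0,1)):
    k=pan("spanner","spanner_tile","sp",16,103,32,2.9,dt)[:600]; m[:len(k),i*190:i*190+k.shape[1]]=k
    k=pan("nut","nut_tile","nu",24,30,30,5,dt)[:300]; m[i*300:i*300+len(k),400:400+k.shape[1]]=k
cv2.imwrite("pics/E3.png",m)
E
```

```text
e t 63.5 z 95.4 w 46.0 F [-0.3  0.3 -0.1] g 0.0
```

View pics/E3.png

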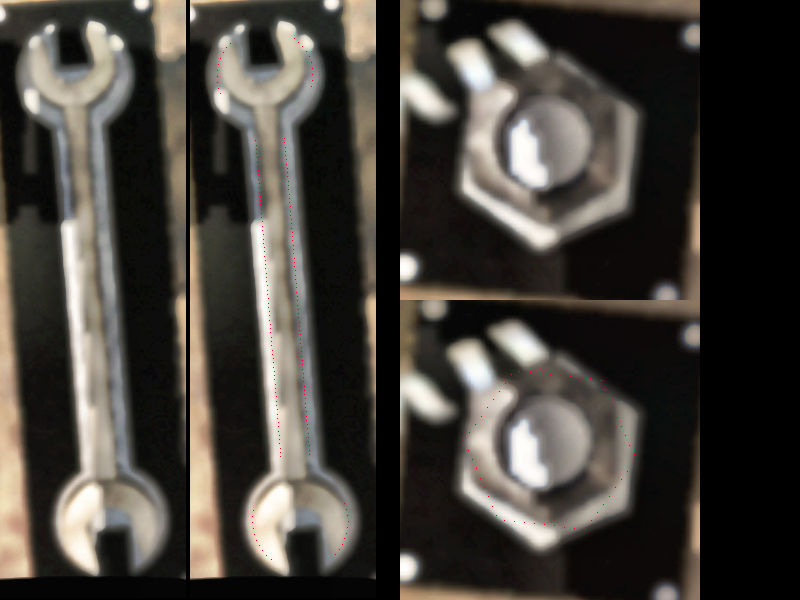

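The spanner is centred within about 0.5 mm: the notch gaps are 10 and 12 px at each end, and the shank lies on the dots. The nut's hole centre at (549,143) against the target (550,150) puts it about 1.4 mm off in +x. There's time for a quick self-centring squeeze across another pair of flats.

```bash
python3 - <<'E'
from pick import *
x,y=678.1,119.4; yaw=np.pi-np.pi/3
over(x,y,60,yaw); set_gripper(48); line(x,y,10,120,8); st("d"); set_gripper(22); st("g"); set_gripper(46); line(x,y,70)
over(748,119,95,np.pi); env.hold(.1); d=snap("nu2"); over(560,0,250,np.pi); st("e")
cv2.imwrite("pics/top9.png",viewer.camera("top")); t=cv2.imread("pics/top9.png")[110:270,230:450]
k=cv2.resize(rect(d,648,708,89,149,24,5),(300,300)); b=cv2.resize(t,None,fx=2.2,fy=2.2,interpolation=3)
m=np.zeros((max(300,len(b)),300+b.shape[1],3),np.uint8); m[:300,:300]=k; m[:len(b),300:]=b; cv2.imwrite("pics/E4.png",m)
E
```

```text
d t 65.2 z 8.4 w 47.6 F [-2.   0.2  7.6] g 3.5
g t 65.6 z 8.4 w 29.6 F [3.4 2.2 3.7] g 31.0
e t 68.8 z 249.8 w 46.3 F [ 0.   0.1 -0.4] g 0.0
```

View pics/E4.png

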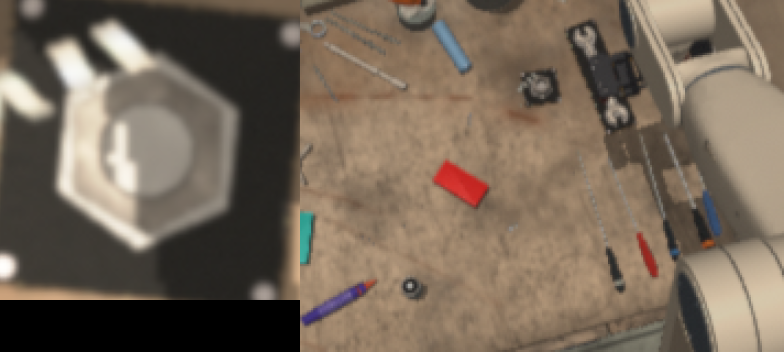

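The nut's hole is now at (148,149) against (150,150), so it is centred. The battery stands upright in its place, and the gripper is open and clear.

```bash
python3 -c "
from station import workorder; print(workorder.sign_off())"
```

```text
the job is handed in; nothing more can be done
None
```

The packing block, wedge, spanner and nut are released on their own tiles, centred to about 1 mm by camera; the battery still stands where it was, and I signed off about 69 s into the 109 s limit.

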